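# Flip the fittings tub shut

### The job

Two parts tubs stand open on the bench: with your fingertips, gently push over the leaning-back blue lid of the tub of brass fittings and press it down until it is fully shut. Do not pinch, lift or drag the tub: it stays standing where it is. Leave the orange lid open and everything else on the bench undisturbed.

Things in the scene. Friction and masses are not known exactly. Their poses are not given: they have to be found in the camera images.
- brass_tub: clear open-topped tub of brass fittings with an opaque blue flip-top lid; 100 mm deep (own x) by 130 mm wide (own y) by 60 mm high, about 0.95 kg, loose on the bench. Origin: centre of its underside; z up. The lid's hinge runs along own y on the +x edge of the rim; the mouth's free edge is at -x.
- blue_lid (a joint): angle of the blue lid (rad): 0 = shut flat on the rim, 1.57 = upright, 1.9 = leaning back as far as it goes. The lid is a flat plate, 102 mm from hinge to edge, 134 mm wide, 4 mm thick (outer face 4 mm above the rim when shut), 60 g; its hinge is stiff (about 0.06 N m of friction), so it stays wherever it is left and has to be pushed all the way.
- blue_lid_hinge (a point): middle of the blue lid's hinge line, 60 mm above the bench and 50 mm towards own +x of the tub's centre. The point turns with the lid: use the tub's axes for the hinge direction.
- blue_lid_edge (a point): middle of the blue lid's free edge, on its outer face, 101 mm from the hinge line; a 36 mm wide thumb lip reaches 9 mm farther.
- plug_tub: clear open-topped tub of red wall plugs with an opaque orange flip-top lid; 100 mm deep (own x) by 130 mm wide (own y) by 60 mm high, about 0.95 kg, loose on the bench. Origin: centre of its underside; z up. The lid's hinge runs along own y on the +x edge of the rim; the mouth's free edge is at -x.
- orange_lid (a joint): angle of the orange lid (rad): 0 = shut flat on the rim, 1.57 = upright, 1.9 = leaning back as far as it goes. The lid is a flat plate, 102 mm from hinge to edge, 134 mm wide, 4 mm thick (outer face 4 mm above the rim when shut), 60 g; its hinge is stiff (about 0.06 N m of friction), so it stays wherever it is left and has to be pushed all the way.
- spanner: red adjustable spanner with steel jaws lying flat, 203 mm long (own x), 12 mm thick; origin near its middle, underside
- bleed_key: small steel radiator bleed key lying between the tubs, 32 mm long, 30 mm across the wings, 11 mm high; origin under its wings
- screwdriver: yellow-handled screwdriver lying down, 200 mm long; origin near its middle, underside
- torch: grey plastic torch standing on its lens end, 150 mm high, 54 mm across the head below and 38 mm across the barrel; origin under its centre
- mug: white mug, 80 mm across, 95 mm high, at the far side of the bench; origin under its centre
- tape: yellow tape measure standing on edge, 65 x 36 x 64 mm, at the far side; origin under its centre

How it is judged:
By the outcome, as a careful person would: the job done as asked, in the order asked, and still so for the second after the job is handed in, with the robot touching nothing.
It also fails if it takes over 38 s, if anything falls off the work surface, if the arm or the gripper's body presses on something with over 40 N, if the wrist force passes 120 N, or if a joint passes its speed limit or range.

### The arm

A 7-joint arm with a two-finger parallel gripper is mounted at the origin on the work surface. World frame = base frame: x ahead of the robot, y to its left, z up, the work surface at z = 0. Lengths are in m, angles in rad, forces in N, time in s.
With the tool pointing down it reaches from about 0.35 to 0.9 m from the base axis. Payload 8.1 kg.
Tool frame: the origin (TCP) lies on the centre line of the jaws, within the pads' length; the fingertips stand 8 mm ahead of it and the grasp point (between the pads) lies 11 mm behind it; z points along the fingers, y is the line along which they close (so a half turn about z gives the same grasp; the last joint's range is limited). The gripper opens to 85 mm and grips with 20 to 120 N. Pads are 22 mm wide; open, the fingers measure 114 mm over their backs; the gripper's body (76 mm by 85 mm) begins 54 mm behind the grasp point. The pads swing forward as they close: fully open they stand 13 mm farther back than shut.
Start: joints at [-1.231, 0.434, 0.025, 1.573, -0.012, 1.134, -0.075], TCP at [0.268, 0.565, 0.239] pointing down, gripper open.
Joint ranges: [-2.62, 2.62], [-0.44, 2.09], [-1.27, 1.32], [0.08, 2.57], [-1.32, 4.46], [0.12, 2], [-2.74, 2.74]. Speed limits (rad/s): [2.22, 2.22, 3.01, 3.01, 3.14, 3.14, 3.14].

### API

Orientations are given as a unit quaternion [x, y, z, w].
In Python, from station import sensors, eyes, ctrl gives the robot as it stands. The module is installed in compiled form; this text tells all that it offers.
- The arm moves only by the tool play_rows, never from a script. Its argument "increments" is a list of rows, each a list of 7 numbers: the shift along the tool's x, y, z as a fraction of full scale, then the turn, a rotation vector about the tool's x, y, z as a fraction of full scale, then the closure, from 0 (fully open) to 1 (shut). A call has exactly 5 rows; each row is the pose to reach, as a shift and turn from the pose commanded when the call began, along the tool's axes at that moment; what a row does not reach only later rows make up. Full scale, the value 1, is 400 mm for a shift and pi/2 rad for a turn. A row lasts 1/12 s, in which the tool goes at most 41.7 mm and 7.16 degrees, less where a joint would pass 70% of its speed; a pose out of reach is approached as far as the arm can. A call with a number of a shift or a turn outside -1 to 1 is refused whole. A call with a gripper value outside its range is refused whole. The fingers move at their own pace and stop on an object; the grip force is fixed at half the most. Time passes only in rows, so rows that repeat a pose let the fingers close, or fill a call up. It gives the time, the measured TCP pose, the force, the opening and the grip force at its end, in the units of the state.
- sensors.get_obs(): the state, without advancing time (a new reading comes with each control period).
- eyes.read_camera(name): name is "side" or "top" or "wrist"; returns a dict with "image" (384x512x3 uint8, blue, green, red), "z_map" (384x512 float32, m along the optical axis (not along the pixel's ray), 0 where there is no reading), "vfov" (degrees; the focal length in pixels is half the picture's height over the tangent of half this angle, whatever the lens; pixels are square), "cx", "cy" (the principal point, pixels), "k1" (the pictures are not rectified: a ray, as slopes to the right and down, at radius r is drawn at 1 + k1 r^2 times it, then the intrinsics apply), "R" (3x3) and "t" (3): a world point X has camera coordinates R X + t. Camera axes: x right, y down, z forward; pixel columns grow to the right and rows downward; lengths in m; the calibration is good to about 2 mm. A picture is of the moment at which its call begins.
- ctrl.close_job(): hands the job in; it is judged then, once.
Trained networks look in a picture, given as the dict that the camera call returned (one of the last four; its "shot" number tells which), for a name from the list of things; names that differ only in an ending like _2 or _b are one class to them, and where a whole thing is asked for, a point or a joint stands for the part that bears it (a point fixed in the world has none). Each returns a list of dicts, best first, with "conf" (0 to 1); they miss things now and then, are a little off and sometimes report something else, mostly with a low value. They report only what shows in the picture. A call takes as long as a camera call.
- eyes.silhouettes(picture, label): "mask" (384x512 bool, what is visible of it) and "at" ([row, column] in pixels, amid what is visible of it).
The state is a dict: "time": time; "q": joint angles; "qd": joint speeds; "joint_efforts": joint torques, N m; "tcp_pos": TCP position; "tool_rot": TCP orientation; "force": force on the tool from outside, world axes, zero at the start; "torque": the same for the moment, N m; "width": finger opening in m; "grip_force": force on a finger pad.
Only numpy, scipy, OpenCV 4.12 (cv2) and the standard library are available. Lean on these libraries where they do the work, as an engineer would, in place of code of your own. Each camera call takes 0.05 s, during which the arm holds its last target. There are 200 camera calls.

## Working session

There is one attempt and no reset: what is moved stays moved. The work goes in short steps, Python scripts to look and compute and a tool call to move; the robot and the scene stay as the last step left them, time stands still between calls to the robot, and variables do not carry over. Pictures are saved under pics/ and viewed, at most 10 in all, crops included, and the job is handed in when it is done.

Besides the shell and the picture viewer there is one more tool, called after "Call:" as a command line: name --pt "numbers of a row" for each row, then --argument value for the rest. play_rows: Moves the arm, as the interface text tells. Shift numbers are shares of 400 mm and turn numbers shares of pi/2 rad, none past 1 either way. Its arguments: {"type":"object","properties":{"increments":{"type":"array","items":{"type":"array","items":{"type":"number","minimum":-1,"maximum":1}}}},"required":["increments"]}

```bash
mkdir -p pics; cat > h.py <<'E'
import numpy as np, cv2
from station import sensors, eyes, ctrl
def cloud(p):
    z=p["z_map"]; H,W=z.shape; f=H/2/np.tan(np.radians(p["vfov"])/2)
    K=np.array([[f,0,p["cx"]],[0,f,p["cy"]],[0,0,1]])
    uv=np.stack(np.meshgrid(np.arange(W),np.arange(H)),-1).reshape(-1,1,2).astype(float)
    s=cv2.undistortPoints(uv,K,np.array([p["k1"],0,0,0,0.])).reshape(H,W,2)
    P=np.dstack([s*z[...,None],z])
    return (P-np.array(p["t"]))@np.array(p["R"]), z>0
E
python3 - <<'E'
from h import *
ims=[]
o=sensors.get_obs(); print(o["time"],o["tcp_pos"],o["tool_rot"],o["width"])
for c in ["top","side"]:
    p=eyes.read_camera(c); cv2.imwrite(f"pics/{c}0.png",p["image"])
    X,v=cloud(p); np.savez(f"{c}0.npz",X=X,v=v)
    for n in ["brass_tub","blue_lid","plug_tub","orange_lid","torch","spanner","screwdriver","bleed_key"]:
        r=eyes.silhouettes(p,n)
        for d in r[:1]:
            m=d["mask"]&v; q=X[m]
            print(c,n,round(d["conf"],2),d["at"],m.sum(),np.median(q,0).round(3),np.percentile(q,3,axis=0).round(3),np.percentile(q,97,axis=0).round(3))
E
```

```text
0.0 [0.26763702 0.56427893 0.23853695] [ 2.19581575e-01  9.75593840e-01 -7.64727782e-04 -7.76488683e-05] 0.08524895851352951
top brass_tub 0.55 [231.4, 299.8] 1317 [ 0.512 -0.15   0.021] [ 0.442 -0.213 -0.001] [ 0.575 -0.086  0.16 ]
top blue_lid 0.57 [217.5, 288.3] 213 [ 0.528 -0.105  0.139] [ 0.473 -0.133  0.007] [ 0.58  -0.077  0.172]
top plug_tub 0.89 [211.7, 199.3] 1555 [0.562 0.208 0.019] [ 0.489  0.138 -0.001] [0.611 0.277 0.159]
top orange_lid 0.79 [195.4, 203.2] 424 [0.595 0.194 0.122] [0.575 0.133 0.032] [0.62  0.253 0.166]
top torch 0.7 [200.6, 132.2] 296 [0.567 0.436 0.087] [0.55  0.423 0.014] [0.592 0.46  0.156]
top spanner 0.68 [217.9, 393.4] 364 [ 0.577 -0.491  0.012] [ 0.472 -0.515  0.005] [ 0.651 -0.46   0.02 ]
top screwdriver 0.76 [181.6, 277.9] 190 [ 0.694 -0.068  0.023] [ 0.685 -0.113 -0.001] [ 0.706 -0.02   0.031]
top bleed_key 0.6 [225.8, 251.9] 68 [0.521 0.016 0.008] [ 0.504 -0.001 -0.002] [0.541 0.033 0.015]
side brass_tub 0.98 [174.3, 294.1] 2166 [ 0.513 -0.107  0.069] [ 0.437 -0.186  0.003] [ 0.583 -0.075  0.158]
side blue_lid 0.9 [163.4, 292.5] 1207 [ 0.527 -0.101  0.114] [ 0.472 -0.129  0.06 ] [ 0.586 -0.074  0.16 ]
side plug_tub 0.58 [259.5, 251.1] 4400 [0.571 0.205 0.042] [0.487 0.14  0.002] [0.613 0.281 0.154]
side orange_lid 0.66 [234.8, 238.8] 1528 [0.598 0.201 0.115] [0.575 0.132 0.059] [0.62  0.255 0.16 ]
side torch 0.66 [353.0, 208.9] 1541 [0.569 0.463 0.094] [0.551 0.438 0.015] [0.592 0.475 0.151]
side spanner 0.62 [132.3, 292.4] 272 [ 0.572 -0.489  0.008] [ 0.468 -0.539 -0.002] [ 0.653 -0.454  0.012]
side screwdriver 0.74 [190.6, 227.8] 286 [ 0.694 -0.047  0.019] [ 0.685 -0.113 -0.003] [0.716 0.055 0.025]
side bleed_key 0.7 [164.4, 290.6] 1201 [ 0.527 -0.1    0.114] [ 0.472 -0.129  0.061] [ 0.586 -0.074  0.16 ]
```

```bash
python3 - <<'E'
from h import *
P=[]
for c in ["side","top"]:
    p=eyes.read_camera(c); X,v=cloud(p)
    m=eyes.silhouettes(p,"blue_lid")[0]["mask"]&v
    m=cv2.erode(m.astype(np.uint8),np.ones((3,3)))>0
    q=X[m]; q=q[q[:,2]>0.066]; P.append(q)
    a=q
    for _ in range(6):
        ce=a.mean(0); n=np.linalg.svd(a-ce,full_matrices=False)[2][2]; r=(q-ce)@n
        a=q[abs(r)<0.005]
    n*=np.sign(n[1]); h=np.array([-n[1],n[0],0]);h/=np.linalg.norm(h)
    print(c,len(q),len(a),"n",n.round(3),"c",ce.round(3),"std",((a-ce)@n).std())
    b=np.array([n[0],n[1]])/np.hypot(n[0],n[1]); print(" own x yaw",np.arctan2(b[1],b[0]), "angle",np.pi/2-np.arcsin(n[2]) , "range along h",np.percentile(a@h,[1,99]), "z",np.percentile(a[:,2],[1,99]))
    t=eyes.silhouettes(p,"brass_tub")
    for z0,z1 in((0.045,.063),):
        mm=(t[0]["mask"]&v); w=X[mm]; w=w[(w[:,2]>z0)&(w[:,2]<z1)]
        if len(w)>5: 
            r=cv2.minAreaRect((w[:,:2]*1000).astype(np.float32)); print(" rect",r)
a=cv2.imread("pics/top0.png");b=cv2.imread("pics/side0.png")
a=cv2.resize(a[140:300,130:450],(800,400)); cv2.imwrite("pics/a.png",a)
b=cv2.resize(b[80:380,130:450],(640,600)); cv2.imwrite("pics/b.png",b)
E
```

```text
side 979 979 n [ 0.429  0.9   -0.083] c [ 0.527 -0.101  0.114] std 0.0011980050357580604
 own x yaw 1.1262594017314407 angle 1.6543123251668117 range along h [-0.58417921 -0.45919845] z [0.06769315 0.16107194]
 rect ((505.72412109375, -151.94854736328125), (107.17242431640625, 130.9959259033203), 65.04273986816406)
top 112 112 n [ 0.426  0.898 -0.108] c [ 0.527 -0.105  0.135] std 0.0009794462743163434
 own x yaw 1.1283050486118853 angle 1.6786463978227408 range along h [-0.57247255 -0.46376256] z [0.06865757 0.17142859]
 rect ((504.77294921875, -155.7987060546875), (97.99329376220703, 131.63327026367188), 63.3553581237793)
```

View pics/a.png

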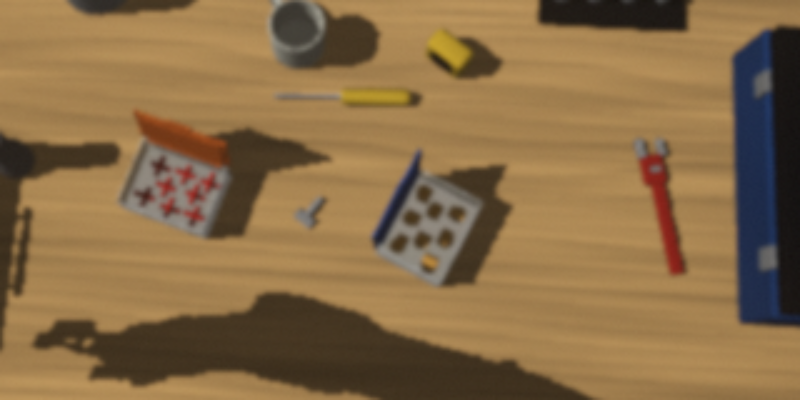

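View pics/b.png

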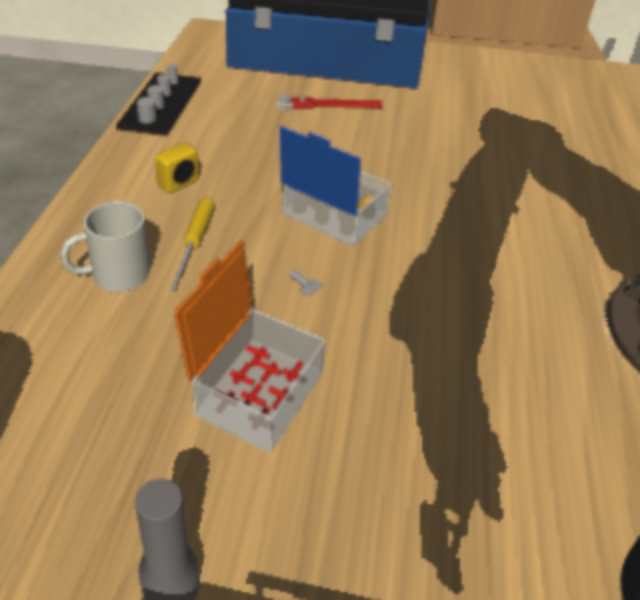

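Call:
play_rows --pt "-0.065 -0.055 -0.03 0 0 0 1" --pt "-0.13 -0.11 -0.06 0 0 0 1" --pt "-0.195 -0.165 -0.09 0 0 0 1" --pt "-0.26 -0.22 -0.12 0 0 0 1" --pt "-0.325 -0.275 -0.15 0 0 0 1"

```text
time: 1.62
tcp_pos: [0.3386, 0.4081, 0.2999]
tool_rot: [0.22, 0.976, 0.0, 0.0]
force: [0.9, 1.1, 0.0]
width: 0.0254
grip_force: 0.0
```

Call:
play_rows --pt "-0.065 -0.056 0 0 0 0 1" --pt "-0.13 -0.112 0 0 0 0 1" --pt "-0.195 -0.167 0 0 0 0 1" --pt "-0.26 -0.223 0 0 0 0 1" --pt "-0.326 -0.279 0 0 0 0 1"

```text
time: 2.03
tcp_pos: [0.4085, 0.2513, 0.2996]
tool_rot: [0.22, 0.976, 0.0, 0.0]
force: [0.2, 0.6, 0.5]
width: -0.0
grip_force: 0.0
```

Call:
play_rows --pt "-0.065 -0.056 0 0 0 0 1" --pt "-0.13 -0.112 0 0 0 0 1" --pt "-0.195 -0.167 0 0 0 0 1" --pt "-0.26 -0.223 0 0 0 0 1" --pt "-0.326 -0.279 0 0 0 0 1"

```text
time: 2.45
tcp_pos: [0.4785, 0.0946, 0.2996]
tool_rot: [0.22, 0.976, 0.0, 0.0]
force: [0.5, 0.7, -0.6]
width: 0.0001
grip_force: 0.0
```

Call:
play_rows --pt "-0.065 -0.05 0 0 0 0 1" --pt "-0.13 -0.1 0 0 0 0 1" --pt "-0.195 -0.15 0 0 0 0 1" --pt "-0.26 -0.2 0 0 0 0 1" --pt "-0.326 -0.25 0 0 0 0 1"

```text
time: 2.87
tcp_pos: [0.5536, -0.0515, 0.2995]
tool_rot: [0.219, 0.976, 0.0, 0.0]
force: [1.2, -0.0, -0.1]
width: 0.0001
grip_force: 0.0
```

Call:
play_rows --pt "0 0 0.08 0 0 0 1" --pt "0 0 0.16 0 0 0 1" --pt "0 0 0.24 0 0 0 1" --pt "0 0 0.32 0 0 0 1" --pt "0 0 0.375 0 0 0 1"

```text
time: 3.28
tcp_pos: [0.5519, -0.05, 0.1467]
tool_rot: [0.22, 0.976, -0.0, -0.001]
force: [0.2, 0.7, 0.5]
width: -0.0001
grip_force: 0.0
```

```bash
python3 - <<'E'
from h import *
print(sensors.get_obs()["tcp_pos"])
p=eyes.read_camera("side"); cv2.imwrite("pics/c.png",cv2.resize(p["image"][80:240,180:400],(770,560)))
X,v=cloud(p); m=eyes.silhouettes(p,"blue_lid")[0]["mask"]&v
q=X[m];b=np.array([.4285,.9036]);h=np.array([-.9036,.4285])
print(np.percentile(q[:,:2]@b,[3,50,97]),np.percentile(q[:,:2]@h,[3,50,97]),np.percentile(q[:,2],[3,97]))
E
```

```text
[ 0.55192102 -0.04995674  0.14671303]
[0.19877268 0.25639425 0.35138731] [-0.6809071  -0.64703226 -0.59955718] [-0.0024182   0.02520607]
```

View pics/c.png

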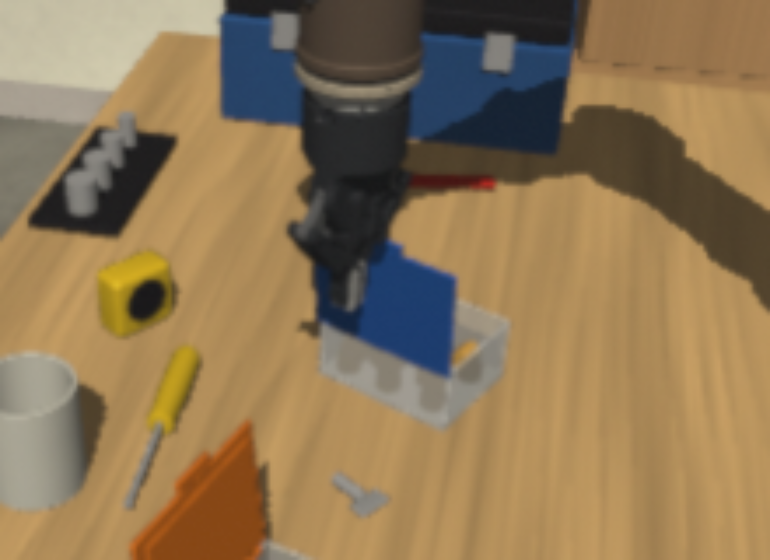

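Call:
play_rows --pt "0 -0.03 0 0 0 0 1" --pt "0 -0.06 0 0 0 0 1" --pt "0 -0.085 0 0 0 0 1" --pt "0 -0.106 0 0 0 0 1" --pt "0 -0.126 0 0 0 0 1"

```text
time: 3.8
tcp_pos: [0.5316, -0.0971, 0.1506]
tool_rot: [0.22, 0.975, 0.0, 0.001]
force: [0.3, 0.9, 0.5]
width: -0.0003
grip_force: 0.4
```

Call:
play_rows --pt "0 -0.02 0.002 0 0 0 1" --pt "0 -0.04 0.006 0 0 0 1" --pt "0 -0.058 0.012 0 0 0 1" --pt "0 -0.076 0.018 0 0 0 1" --pt "0 -0.093 0.026 0 0 0 1"

```text
time: 4.22
tcp_pos: [0.5152, -0.1298, 0.1386]
tool_rot: [0.22, 0.976, 0.0, -0.0]
force: [0.7, 0.7, 0.1]
width: -0.0001
grip_force: 0.4
```

```bash
python3 - <<'E'
from h import *
print(sensors.get_obs()["tcp_pos"])
p=eyes.read_camera("side"); cv2.imwrite("pics/d.png",cv2.resize(p["image"][80:240,180:400],(770,560)))
E
```

```text
[ 0.51523581 -0.12982383  0.13864738]
```

View pics/d.png

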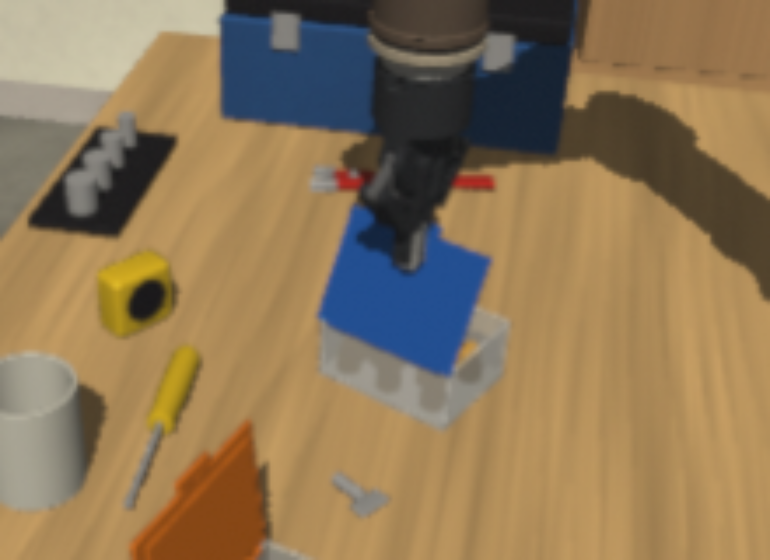

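Call:
play_rows --pt "0 -0.018 0.015 0 0 0 1" --pt "0 -0.034 0.03 0 0 0 1" --pt "0 -0.05 0.046 0 0 0 1" --pt "0 -0.064 0.064 0 0 0 1" --pt "0 -0.075 0.083 0 0 0 1"

```text
time: 4.68
tcp_pos: [0.5022, -0.1571, 0.1049]
tool_rot: [0.22, 0.976, -0.0, -0.0]
force: [-0.2, -1.3, 1.3]
width: -0.0001
grip_force: 0.4
```

Call:
play_rows --pt "0 -0.007 0.013 0 0 0 1" --pt "0 -0.013 0.026 0 0 0 1" --pt "0 -0.017 0.039 0 0 0 1" --pt "0 -0.02 0.051 0 0 0 1" --pt "0 -0.023 0.062 0 0 0 1"

```text
time: 5.1
tcp_pos: [0.4988, -0.1645, 0.0804]
tool_rot: [0.22, 0.976, 0.0, -0.0]
force: [-0.0, 0.4, 0.5]
width: 0.0001
grip_force: 0.3
```

Call:
play_rows --pt "0 0 0.005 0 0 0 1" --pt "0 0 0.01 0 0 0 1" --pt "0 0 0.015 0 0 0 1" --pt "0 0 0.018 0 0 0 1" --pt "0 0 0.02 0 0 0 1"

```text
time: 5.52
tcp_pos: [0.4989, -0.1645, 0.0729]
tool_rot: [0.22, 0.976, 0.0, 0.0]
force: [0.1, -0.4, 0.1]
width: -0.0001
grip_force: 0.2
```

Not yet a firm contact; press in small steps until force shows.

Call:
play_rows --pt "0 0 0.001 0 0 0 1" --pt "0 0 0.002 0 0 0 1" --pt "0 0 0.003 0 0 0 1" --pt "0 0 0.004 0 0 0 1" --pt "0 0 0.005 0 0 0 1"

```text
time: 5.93
tcp_pos: [0.4989, -0.1646, 0.0718]
tool_rot: [0.22, 0.976, 0.0, 0.0]
force: [-5.4, 2.5, 19.9]
width: 0.0001
grip_force: 9.5
```

Call:
play_rows --pt "0 0 -0.02 0 0 0 1" --pt "0 0 -0.06 0 0 0 1" --pt "0 0 -0.12 0 0 0 1" --pt "0 0 -0.18 0 0 0 1" --pt "0 0 -0.24 0 0 0 1"

```text
time: 6.35
tcp_pos: [0.4985, -0.1646, 0.1681]
tool_rot: [0.22, 0.976, -0.0, -0.0]
force: [0.1, -0.7, -0.6]
width: -0.0
grip_force: 0.0
```

Call:
play_rows --pt "0 0 -0.08 0 0 0 1" --pt "0 0 -0.16 0 0 0 1" --pt "0 0 -0.24 0 0 0 1" --pt "0 0 -0.28 0 0 0 1" --pt "0 0 -0.28 0 0 0 1"

```text
time: 6.77
tcp_pos: [0.5005, -0.1653, 0.2832]
tool_rot: [0.22, 0.976, 0.0, 0.003]
force: [0.9, -0.1, -0.1]
width: 0.0002
grip_force: 0.0
```

```bash
python3 - <<'E'
from h import *
p=eyes.read_camera("side"); cv2.imwrite("pics/e.png",cv2.resize(p["image"][80:240,180:400],(770,560)))
X,v=cloud(p); d=eyes.silhouettes(p,"blue_lid")
for e in d[:2]:
    m=cv2.erode((e["mask"]&v).astype(np.uint8),np.ones((5,5)))>0
    q=X[m];q=q[q[:,2]>.05]; 
    A=np.c_[q[:,:2]-q[:,:2].mean(0),np.ones(len(q))]; s=np.linalg.lstsq(A,q[:,2],rcond=None)[0]
    print(e["conf"],len(q),"slope/height",s,"centre",q.mean(0))
t=eyes.silhouettes(p,"brass_tub")[0]["mask"]&v
w=X[t]; w=w[w[:,2]>.055]; print(cv2.minAreaRect((w[:,:2]*1000).astype(np.float32)))
E
```

```text
0.9 548 slope/height [-6.06796317e-05  3.38526546e-03  6.24336263e-02] centre [ 0.50518272 -0.14725865  0.06243363]
((504.43072509765625, -155.22036743164062), (114.9315414428711, 135.8956756591797), 63.6175537109375)
```

View pics/e.png

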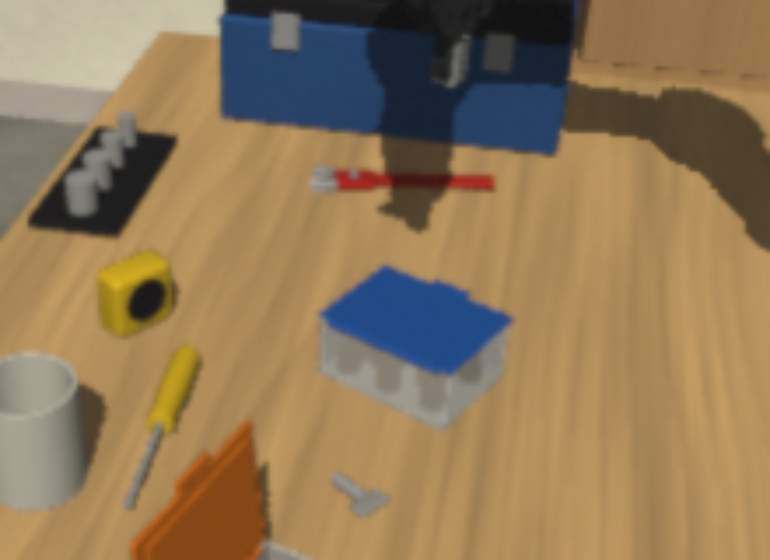

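The blue lid lies flat on the rim (around (415,320)), with a fitted slope of only 0.003. The tub, the bleed key and the orange lid look unmoved.

```bash
python3 -c "
from station import ctrl
print(ctrl.close_job())"
```

```text
the job is handed in; nothing more can be done
None
```

The blue lid is fully shut and the tub of brass fittings is still standing where it was; the orange lid is still open, nothing else looked moved in the last picture, and I handed the job in at about 7 s.

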